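# Stow a sprung ski brake on its hair-trigger lock

## Task

The brake of the near ski is still down and has to be stowed before the ski is turned over for waxing: press its black pedal right down onto the rubber stop and, with the pedal still held down, push the orange lock fully forward by its thumb tab, then ease the pedal up until it hangs on the lock's hooks, and let go without firing it. Do it by feel and gently: never press or push harder than 30 N, do not let the pedal fly up or snap at any time, do not knock against the far ski or anything else, and leave the things on the bench and on the ski where they are.

Things in the scene. Friction and masses are not known exactly. Their poses are not given: they have to be found in the camera images.
- ski: Near ski of two on red ski vises; fixed, 98 mm wide, 18 thick, top sheet 140 mm above the bench. Origin: on its top sheet, on the centre line, straight below the pivot of its brake pedal. x: along the ski to the upturned tip (heel piece to toe piece), y: left of x, z: up. 'At x' below means this x in mm. Heel piece: x -128 to -26, 60 wide, 67 high; toe piece from x 240.
- brake_foot (a point): Point on the ski's top sheet under the pedal's pivot (x 0). The brake (x -25 to 90, 72 wide) stands here on yellow packing shims of unknown thickness S, 0 to 14 mm, which nothing reports: heights are given as n+S mm above the top sheet; S must be felt. Its front plate, with lock and rubber stop, is packed on its own, 3.5 mm lower to 3.5 mm higher. Pivot: crosswise, 14+S high.
- brake_pedal (a joint): Black ribbed pedal, 44 mm wide, 7 thick, free front edge towards the toe piece; rad, grows as pressed down. 0: free, front edge up at x 44, 58+S high, wire arms with orange tips hang beside the ski. It hangs on the lock at H, nearly level; H is unknown, 0.51 to 0.69. The hooks pass from about H + 0.02; the rubber stop is at about H + 0.03. A spring lifts it; released off the hooks it flies up.
- edge_foot (a point): Point on the ski's top sheet under the pedal's front edge when down (x 62). The edge's top is 20+S to 31+S high when hung on the lock (the less, the greater H) and 2 mm lower on the rubber stop. Pushing down near the edge takes about 8 to 11 N all the way, then, once on the hard rubber stop, over 10 N more for each mm.
- bar_foot (a point): Point on the ski's top sheet under the pedal's steel cross bar when down (x 45), 7 x 8 mm, whose ends stand out 11 mm at both sides of the pedal. The lock's two orange hooks wait just behind these ends and pass over them as the lock goes forward, if the pedal is on its stop; if not, they jam against the ends at about 4 mm. The eased pedal hangs by the bar under the hooks.
- brake_lock (a joint): Orange sliding lock: side rails, two hooks, thumb tab. m, forward (+x of the ski): 0 open, its rest; 0.010 home, a hard stop. A weak spring (0.5 to 0.9 N) draws it back until the pedal's load under the hooks holds it; short of about 0.006 it does not hold. Hair trigger: once hooked, 2 to 4 N backward on it, or pressing the pedal again, fires it.
- tab_foot (a point): Point on the ski's top sheet under the rear face of the lock's upright thumb tab when open (x 66; x 76 when home). The tab stands in front of the pedal, 40 mm wide, 5 thick, from 8+S to 36+S high (3.5 mm more or less); its rear face, towards the pedal, is pushed forward. A fingertip sliding forward on the held-down pedal can push it while it still holds the pedal.
- far_brake (a point): Brake of the far ski, already stowed: how the finished one looks. Not to be touched. Point on that ski's top sheet under its pedal pivot; that ski is fixed parallel to the near one, 165 mm beyond it.
- scraper_mid (a point): blue plastic wax scraper, flat plate 140 x 60 x 4 mm lying across the near ski between toe piece and brake; point: its centre
- glue_bottle: cream squeeze bottle of glue, 58 mm across, 185 mm tall, standing on the bench; origin: centre of its underside
- screwdriver: blue-handled screwdriver, 200 mm long, lying on the bench; origin: middle of its length, underside
- screw_jar: screw jar with red lid, 60 mm across, 75 mm tall; origin: centre of its underside
- wax_block: red block of wax 75 x 42 x 22 mm on the bench; origin: centre of its underside
- brass_brush: wood-backed brass brush 115 x 55 x 38 mm on the bench; origin: centre of its underside
- cordless_drill: cordless drill standing on its battery, 75 x 190 mm and 200 mm tall; origin: centre of its underside

How it is judged (in metres and radians):
On the way, in this order (a step that is already met when the one before it is completed fails the run):
1. the pedal is pressed down while the lock is still open (value of joint brake_pedal above 0.52 rad and value of joint brake_lock below 0.003 m), for 0.1 s.
2. with the pedal still held down the lock is pushed home over its cross bar (value of joint brake_pedal above 0.5 rad and value of joint brake_lock above 0.0088 m and contact force between the fingers and anything else above 0.5 N), for 0.05 s.
At the end, for the whole second after the job is handed in: The pedal hangs at rest on the lock's hooks (pedal between 0.49 and 0.705 rad, lock pushed forward by at least 8.8 of its 10 mm), with the robot clear of it (value of joint brake_pedal between 0.49 and 0.705 rad and value of joint brake_lock above 0.0088 m and velocity of joint brake_pedal below 0.1 rad/s and not (velocity of joint brake_pedal below -0.1 rad/s)); the robot touches nothing.
It fails at once if the pedal flies up or snaps (rises faster than 4 rad/s) (velocity of joint brake_pedal below -4 rad/s).
It fails at once if the robot presses or pushes harder than 30 N (contact force between any of the fingers, the arm and anything else above 30 N).
It fails at once if the robot knocks against the skis, their bindings (other than the brake to be stowed) or the vises, with over 10 N (contact force between any of the fingers, the arm and ski above 10 N).
It fails at once if a thing on the bench or on the ski is moved by more than 20 mm (distance of any of scraper_mid, glue_bottle, screwdriver, screw_jar, wax_block, brass_brush, cordless_drill from where it was at the start of the episode above 0.02 m).
It also fails if it takes over 64 s, if anything falls off the work surface, if the arm or the gripper's body presses on something with over 40 N, if the wrist force passes 120 N, or if a joint passes its speed limit or range.

## Robot

A 7-joint arm with a two-finger parallel gripper is mounted at the origin on the work surface. World frame = base frame: x ahead of the robot, y to its left, z up, the work surface at z = 0. Lengths are in mm, angles in rad, forces in N, time in s.
With the tool pointing down it reaches from about 400 to 875 mm from the base axis. Payload 4.4 kg.
Tool frame: the origin (TCP) lies on the centre line of the jaws, within the pads' length; the fingertips stand 25 mm ahead of it and the grasp point (between the pads) lies 6 mm ahead of it (ctrl.finger_overhang is the distance from the TCP to the fingertips, in mm); z points along the fingers, y is the line along which they close (so a half turn about z gives the same grasp; the last joint's range is limited). The gripper opens to 85 mm and grips with 20 to 120 N. Pads are 22 mm wide; open, the fingers measure 114 mm over their backs; the gripper's body (76 mm by 85 mm) begins 54 mm behind the grasp point. The pads swing forward as they close: fully open they stand 13 mm farther back than shut.
Start: joints at [1.107, 0.628, 0.038, 1.517, -0.027, 0.996, -0.02], TCP at [251.831, -599.248, 256.313] pointing down, gripper open.
Joint ranges: [-3.06, 3.06], [-0.37, 2.12], [-1.25, 1.32], [0.18, 2.47], [-1.1, 4.24], [0.23, 1.98], [-2.94, 2.94]. Speed limits (rad/s): [2.57, 2.57, 3.14, 3.14, 3.14, 3.14, 3.14].

## Interface

Orientations are given as [roll, pitch, yaw] about the fixed x, y, z axes, in that order (R = Rz(yaw) Ry(pitch) Rx(roll)).
In Python, from cell import ctrl gives the robot as it stands. The module is installed in compiled form; this text tells all that it offers.
- The arm moves only by the tool play_rows, never from a script. Its argument "targets" is a list of rows, each a list of 5 numbers: the closure, from 0 (fully open) to 1 (shut), then the shift along the tool's x, y, z in cm, then the turn about the tool's z in degrees. In form: [[gripper, dx, dy, dz, spin], ...]. A call has 1 to 10 rows; each row is the pose to reach, as a shift and turn from the pose commanded when the call began, along the tool's axes at that moment; what a row does not reach only later rows make up. A row lasts 1/10 s, in which the tool goes at most 50 mm and 8.59 degrees, less where a joint would pass 70% of its speed; a pose out of reach is approached as far as the arm can. A call with a gripper value outside its range is refused whole. The fingers move at their own pace and stop on an object; the grip force is fixed at half the most. Time passes only in rows, so rows that repeat a pose let the fingers close. It gives the time, the measured TCP pose, the force, the opening and the grip force at its end, in the units of the state.
- ctrl.read_state(): the state, without advancing time (a new reading comes with each control period).
- ctrl.get_image(name): name is "scene" or "top" or "wrist"; returns (picture, depth): 480x640x3 uint8, red, green, blue; 480x640 float32, mm along the optical axis (not along the pixel's ray), 0 where there is no reading.
- ctrl.calibration(name): a dict with "vfov" (degrees; the focal length in pixels is half the picture's height over the tangent of half this angle, whatever the lens; pixels are square), "cx", "cy" (the principal point, pixels), "extrinsics" (4x4, takes a point from camera to world coordinates); the wrist camera has in their place "mount" (4x4, takes a point from camera to tool coordinates, whose origin is the TCP and whose axes are the flange's). Camera axes: x right, y down, z forward; pixel columns grow to the right and rows downward; lengths in mm; the calibration is good to about 2 mm. A picture is of the moment at which its call begins: read the wrist's pose just before it. calibration takes no time and is no camera call.
- ctrl.finish_job(): hands the job in; it is judged then, once.
Trained networks look in the newest picture that a camera, given by its name, has taken for a name from the list of things; names that differ only in an ending like _2 or _b are one class to them, and where a whole thing is asked for, a point or a joint stands for the part that bears it (a point fixed in the world has none). Each returns a list of dicts, best first, with "confidence" (0 to 1); they miss things now and then, are a little off and sometimes report something else, mostly with a low value. They report only what shows in the picture. A call takes as long as a camera call.
- ctrl.search_frame(camera, name): "bbox" ([left, top, right, bottom] in pixels, round what is visible of it).
- ctrl.trace(camera, name): "pixels" (480x640 bool, what is visible of it) and "bbox" ([left, top, right, bottom] in pixels, round what is visible of it).
The state is a dict: "clock": time; "qpos": joint angles; "qd": joint speeds; "tau": joint torques, N m; "eef_pos": TCP position; "tool_rot": TCP orientation; "force": force on the tool from outside, world axes, zero at the start; "torque": the same for the moment, N m; "width": finger opening in mm; "gripper_force": force on a finger pad.
Only numpy, scipy, OpenCV 4.12 (cv2) and the standard library are available. Lean on these libraries where they do the work, as an engineer would, in place of code of your own. Each camera call takes 0.05 s, during which the arm holds its last target. There are 200 camera calls.

## Working session

There is one attempt and no reset: what is moved stays moved. The work goes in short steps, Python scripts to look and compute and a tool call to move; the robot and the scene stay as the last step left them, time stands still between calls to the robot, and variables do not carry over. Pictures are saved under pics/ and viewed, at most 10 in all, crops included, and the job is handed in when it is done.

Besides the shell and the picture viewer there is one more tool, called after "Call:" as a command line: name --pt "numbers of a row" for each row, then --argument value for the rest. play_rows: Moves the arm, as the interface text tells. Its arguments: {"type":"object","properties":{"targets":{"type":"array"}},"required":["targets"]}

```bash
mkdir -p pics; cat > h.py <<'E'
from cell import ctrl
import numpy as np, cv2
from scipy.spatial.transform import Rotation as R
def T():
    s=ctrl.read_state(); M=np.eye(4); M[:3,:3]=R.from_euler('xyz',s['tool_rot']).as_matrix(); M[:3,3]=s['eef_pos']; return M
def cam(n):
    M=T(); im,d=ctrl.get_image(n); c=ctrl.calibration(n)
    E=np.array(c['extrinsics']) if n!='wrist' else M@np.array(c['mount'])
    f=240/np.tan(np.radians(c['vfov'])/2)
    return im,d,E,f,c['cx'],c['cy']
def cloud(d,E,f,cx,cy):
    v,u=np.mgrid[:480,:640]
    P=np.stack([(u-cx)*d/f,(v-cy)*d/f,d],-1)
    W=P@E[:3,:3].T+E[:3,3]; W[d<=0]=np.nan; return W
def save(n,im): cv2.imwrite('pics/'+n+'.png',im[:,:,::-1])
E
python3 - <<'E'
from h import *
s=ctrl.read_state(); print({k:np.round(v,3) for k,v in s.items()})
for n in ['scene','top']:
    im,d,E,f,cx,cy=cam(n); save(n,im); W=cloud(d,E,f,cx,cy); np.save(n+'.npy',W); print(n,E.round(2),f,cx,cy)
    for t in ['ski','brake_pedal','brake_lock','brake_foot','far_brake','scraper_mid']:
        try:
            for r in ctrl.search_frame(n,t)[:3]: 
                b=np.array(r['bbox']).astype(int); u,v=(b[0]+b[2])//2,(b[1]+b[3])//2
                print(n,t,round(r['confidence'],2),b,W[v,u].round(0))
        except Exception as e: print(t,e)
E
```

```text
{'clock': np.float64(0.0), 'qpos': array([ 1.107,  0.629,  0.038,  1.518, -0.027,  0.996, -0.02 ]), 'qd': array([ 0.001,  0.001,  0.   ,  0.   ,  0.   , -0.   ,  0.001]), 'tau': array([ 0.0000e+00, -5.6339e+01,  1.2270e+00, -1.9344e+01,  1.1000e-02,
        1.1000e-02,  0.0000e+00]), 'eef_pos': array([ 251.627, -598.684,  255.404]), 'tool_rot': array([-3.14 ,  0.   ,  0.398]), 'force': array([ 0.004, -0.071, -0.252]), 'torque': array([0.013, 0.03 , 0.021]), 'gripper_force': np.float64(0.0), 'width': np.float64(85.35)}
scene [[ 8.70000e-01  3.90000e-01 -2.90000e-01  8.85680e+02]
 [ 4.90000e-01 -7.10000e-01  5.10000e-01 -6.09770e+02]
 [-1.00000e-02 -5.90000e-01 -8.10000e-01  1.01239e+03]
 [ 0.00000e+00  0.00000e+00  0.00000e+00  1.00000e+00]] 507.37356969006424 316.92860264654536 236.23490209055365
scene ski 0.88 [ 62   7 593 478] [598. -72. 151.]
scene brake_pedal 0.91 [301 192 358 284] [597. -61. 151.]
scene brake_lock 0.73 [344 193 363 223] [615.  10. 185.]
scene brake_lock 0.48 [ 61  10 593 480] [601. -77. 149.]
scene brake_foot 0.84 [ 57   6 598 480] [599. -75. 152.]
scene far_bra
[... 168 characters left out ...]
00e-02 -9.90000e-01  1.50000e-01  3.81230e+02]
 [-1.00000e+00 -1.00000e-02  0.00000e+00 -4.41700e+01]
 [-0.00000e+00 -1.50000e-01 -9.90000e-01  1.31401e+03]
 [ 0.00000e+00  0.00000e+00  0.00000e+00  1.00000e+00]] 579.754540063731 320.38412953206154 239.99624896146986
top ski 0.83 [  1  73 636 309] [696. -33.   0.]
top brake_pedal 0.76 [287 199 364 266] [575. -49. 151.]
top brake_lock 0.67 [  0  75 640 306] [700. -37.  -3.]
top brake_lock 0.6 [274 206 304 241] [584.  21. 200.]
top brake_foot 0.75 [  0  73 640 307] [700. -37.  -3.]
top brake_foot 0.66 [291 277 367 303] [466. -61.  19.]
top far_brake 0.92 [  0  74 640 304] [701. -37.   2.]
top scraper_mid 0.76 [199 171 253 244] [625. 155. 146.]
```

```bash
python3 - <<'E'
import cv2
a=cv2.imread('pics/scene.png');cv2.imwrite('pics/scene_c.png',cv2.resize(a[120:360,200:520],(800,600),interpolation=3))
E
```

```text
(no output)
```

View pics/scene_c.png

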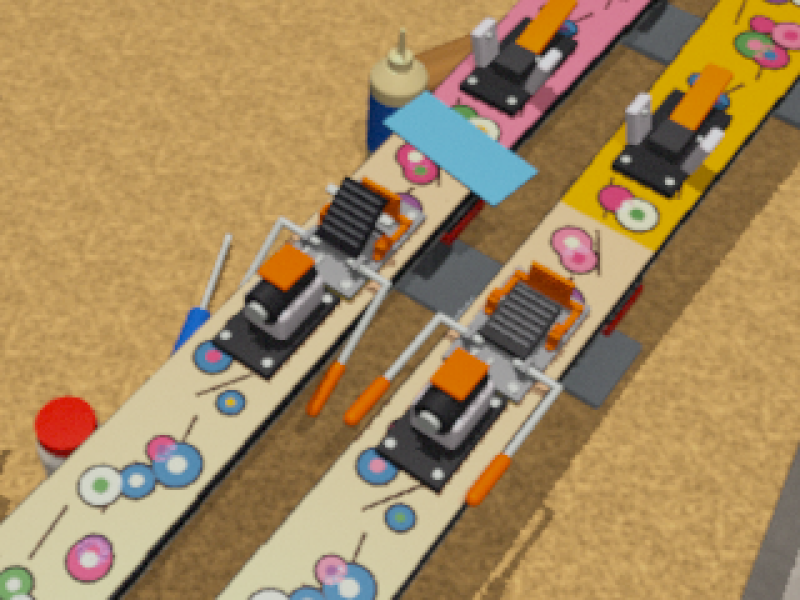

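View pics/top.png

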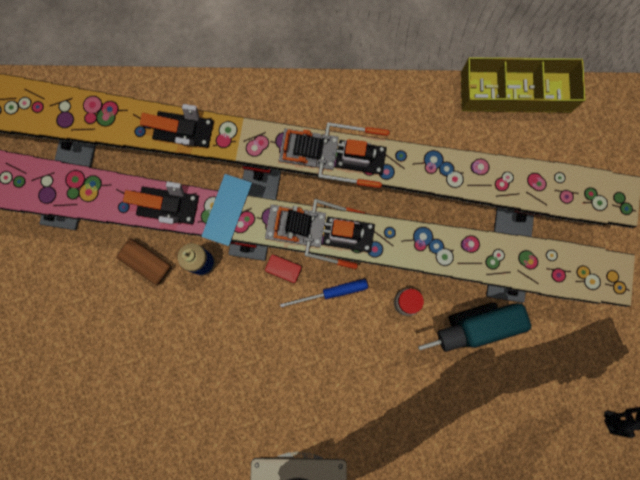

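The pictures show the near ski (lower one in the top view), with the free pedal at about (296,224), the orange lock just left of it (toe side), and the scraper at (227,208). The tip direction is about world +y. The next step is to fit the ski frame from depth.

```bash
cat >> h.py <<'E'
def skiframe(W,y0=-250,y1=250):
    # near ski: plane points at z~140, edges by slices
    P=W.reshape(-1,3); P=P[np.isfinite(P).all(1)]
    return P
E
python3 - <<'E'
from h import *
W=np.load('top.npy'); im=cv2.imread('pics/top.png')[:,:,::-1]
P=W.reshape(-1,3); 
m=np.isfinite(P).all(1)&(P[:,2]>128)&(P[:,2]<152)
Q=P[m]; rows=[]
for y in range(-500,300,25):
    q=Q[abs(Q[:,1]-y)<4]; xs=np.sort(q[:,0])
    if len(xs)<5: continue
    g=np.split(xs,np.where(np.diff(xs)>12)[0]+1)
    print(y,[(round(a[0]),round(a[-1]),len(a)) for a in g if len(a)>3], round(np.median(q[:,2]),1))
for n,lo,hi in [('hi',170,230)]:
    m=np.isfinite(P).all(1)&(P[:,2]>lo)&(P[:,2]<hi)&(abs(P[:,1])<250)&(P[:,0]>450)&(P[:,0]<650)
    q=P[m]
    for y in range(-200,120,8):
        a=q[abs(q[:,1]-y)<4]
        if len(a): print(y,len(a),a[:,0].min().round(),a[:,0].max().round(),np.median(a[:,2]).round(),a[:,2].max().round())
E
```

```text
-500 [(454, 572, 227), (623, 740, 212)] 140.5
-475 [(460, 575, 219), (627, 743, 213)] 140.6
-450 [(464, 579, 226), (631, 743, 204)] 140.5
-425 [(468, 581, 222), (635, 746, 196)] 140.5
-400 [(473, 585, 214), (639, 751, 197)] 140.7
-375 [(477, 586, 201), (644, 755, 200)] 140.3
-350 [(482, 590, 207), (648, 757, 202)] 140.5
-325 [(485, 594, 208), (652, 757, 194)] 140.6
-300 [(490, 596, 199), (657, 762, 190)] 140.4
-275 [(494, 599, 197), (661, 766, 189)] 140.5
-250 [(498, 601, 199), (666, 768, 176)] 140.6
-225 [(503, 605, 199), (669, 772, 183)] 140.2
-200 [(507, 609, 198), (673, 776, 178)] 140.0
-175 [(511, 613, 194), (677, 780, 156)] 140.6
-150 [(514, 616, 169), (687, 781, 117)] 141.9
-125 [(518, 620, 144), (691, 716, 41), (776, 786, 20)] 143.3
-100 [(523, 551, 56), (601, 623, 38), (690, 719, 47), (777, 791, 21)] 140.9
-75 [(526, 555, 57), (604, 636, 47), (695, 793, 141)] 142.3
-50 [(520, 640, 166), (699, 770, 116)] 146.8
-25 [(525, 606, 106), (626, 634, 4), (701, 731, 60), (778, 802, 31)] 147.6
0 [(538, 569, 66), (616, 638, 27), (704, 735, 45), (788, 804, 13)] 142.1
25 [(542, 576, 44), 
[... 535 characters left out ...]
5 [(577, 591, 31), (608, 614, 11), (645, 656, 11), (743, 785, 76), (812, 847, 50)] 141.8
-120 44 556.0 588.0 194.0 202.0
-112 83 551.0 594.0 197.0 205.0
-104 89 550.0 592.0 199.0 214.0
-96 93 551.0 596.0 207.0 213.0
-88 93 552.0 598.0 206.0 212.0
-80 100 554.0 597.0 206.0 211.0
-72 92 554.0 599.0 205.0 212.0
-64 82 556.0 599.0 194.0 210.0
-56 31 559.0 589.0 184.0 190.0
-48 18 571.0 589.0 186.0 189.0
-16 27 569.0 607.0 173.0 176.0
-8 83 564.0 608.0 176.0 183.0
0 91 565.0 610.0 182.0 189.0
8 116 567.0 623.0 189.0 198.0
16 127 558.0 622.0 195.0 206.0
24 85 557.0 612.0 200.0 206.0
32 5 570.0 577.0 199.0 202.0
40 8 600.0 614.0 175.0 180.0
48 52 575.0 613.0 177.0 184.0
56 1 577.0 577.0 178.0 178.0
```

Call:
play_rows --pt "1 0 0 -5 0" --pt "1 0 0 -10 0" --pt "1 3 -2.4 -10 -7" --pt "1 6 -4.8 -10 -14" --pt "1 9 -7.2 -10 -21" --pt "1 12.5 -10 -10 -28" --pt "1 16 -12.7 -10 -35" --pt "1 19.5 -15.5 -10 -42" --pt "1 23 -18.3 -10 -50" --pt "1 27 -21.5 -10 -58.7"

```text
clock: 1.7
eef_pos: [417.1, -296.5, 356.6]
tool_rot: [3.141, 0.001, 1.425]
force: [1.2, 1.0, -0.3]
width: 0.1
gripper_force: 0.0
```

```bash
python3 - <<'E'
from h import *
s=ctrl.read_state(); print(s['clock'],s['eef_pos'].round(1) if hasattr(s['eef_pos'],'round') else s['eef_pos'],s['tool_rot'],s['force'],s['width'])
print(np.round(ctrl.calibration('wrist')['mount'],3))
M=T(); d=np.array([592,15,356])-M[:3,3]; print((M[:3,:3].T@d/10).round(2))
E
```

```text
1.7 [ 417.1 -296.5  356.6] [3.14107389e+00 1.04534614e-03 1.42485950e+00] [ 1.24232886  1.03522901 -0.25280576] 0.09079612950384643
[[ 0.00000e+00 -9.49000e-01 -3.14000e-01  8.03660e+01]
 [ 1.00000e+00  1.00000e-03 -1.00000e-03 -2.41000e-01]
 [ 1.00000e-03 -3.14000e-01  9.49000e-01 -1.17845e+02]
 [ 0.00000e+00  0.00000e+00  0.00000e+00  1.00000e+00]]
[3.337e+01 1.277e+01 3.000e-02]
```

Call:
play_rows --pt "1 4.5 1.7 0 0" --pt "1 9 3.4 0 0" --pt "1 13.5 5.1 0 0" --pt "1 18 6.8 0 0" --pt "1 22.5 8.5 0 0" --pt "1 27 10.2 0 0" --pt "1 30 11.5 2 0" --pt "1 33 12.8 4 0" --pt "1 33 12.8 5 0" --pt "1 33 12.8 5 0"

```text
clock: 2.7
eef_pos: [591.8, 9.9, 304.5]
tool_rot: [-3.138, 0.001, 1.422]
force: [-0.2, -0.1, 0.2]
width: -0.1
gripper_force: 0.0
```

```bash
python3 - <<'E'
from h import *
s=ctrl.read_state(); print(s['eef_pos'],s['tool_rot'],s['force'])
im,d,E,f,cx,cy=cam('wrist'); W=cloud(d,E,f,cx,cy); np.save('w1.npy',W); save('w1',im); print(f,cx,cy)
for t in ['brake_pedal','brake_lock']:
    for r in ctrl.search_frame('wrist',t)[:2]: print(t,r)
E
```

```text
[591.84496104   9.92158338 304.5111813 ] [-3.13782682e+00  1.04854699e-03  1.42212565e+00] [-0.21126507 -0.14948336  0.15087027]
397.7775367941488 323.45685789154186 238.35187023347092
brake_pedal {'bbox': [237.3, 223.6, 402.1, 348.5], 'confidence': 0.56}
brake_lock {'bbox': [268.1, 165.2, 368.5, 224.8], 'confidence': 0.65}
brake_lock {'bbox': [242.8, 1.0, 640.0, 447.9], 'confidence': 0.54}
```

View pics/w1.png

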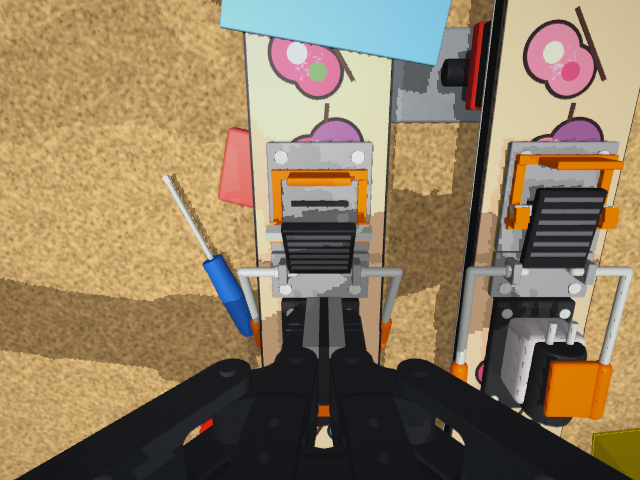

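The view shows the tab at about (320,178), the pedal's front edge at v≈224, and the fingertips at (325,300). I'll measure these in ski coordinates.

```bash
python3 - <<'E'
from h import *
W=np.load('w1.npy'); im=cv2.imread('pics/w1.png')[:,:,::-1].astype(int)
th=np.radians(81.5); u=np.array([np.cos(th),np.sin(th)]); n=np.array([-u[1],u[0]])
c0=np.array([587.4-.149*15,-15.])
S=(W[...,:2]-c0)@u; L=(W[...,:2]-c0)@n; Z=W[...,2]
org=(im[...,0]>180)&(im[...,1]>70)&(im[...,1]<170)&(im[...,2]<80)
for v in range(160,232,3):
    r=slice(270,372); o=org[v,r]; 
    print(v,'orange',o.sum(),'mid s,z',S[v,322].round(1),Z[v,322].round(1), 'L@o',(L[v,r][o].min().round(1),L[v,r][o].max().round(1)) if o.any() else '', 'S,Z@304', S[v,304].round(1),Z[v,304].round(1))
# pedal
dark=(im.sum(2)<150)
for v in range(220,275,6):
    r=slice(255,390); o=dark[v,r]; print(v,o.sum(),S[v,r][o].mean().round(1) if o.any() else '',Z[v,r][o].mean().round(1) if o.any() else '',L[v,r][o].min().round(1) if o.any() else '',L[v,r][o].max().round(1) if o.any() else '')
# ski edges
for v in (90,110,130,250):
    z=(abs(Z[v]-140)<6); uu=np.where(z&(np.arange(640)<430))[0]; print(v,uu.min(),uu.max(),L[v,uu.min()].round(1),L[v,uu.max()].round(1),np.median(Z[v,uu]).round(1))
M=T(); tip=M@[0,0,25,1]; print('tip s,l',(tip[:2]-c0)@u,(tip[:2]-c0)@n,tip[2])
E
```

```text
160 orange 0 mid s,z 71.5 148.7 L@o  S,Z@304 71.3 146.9
163 orange 0 mid s,z 69.4 147.9 L@o  S,Z@304 69.6 149.6
166 orange 0 mid s,z 67.5 148.9 L@o  S,Z@304 67.3 147.6
169 orange 0 mid s,z 65.5 148.9 L@o  S,Z@304 65.3 147.8
172 orange 39 mid s,z 64.4 155.2 L@o (np.float64(-31.2), np.float64(33.4)) S,Z@304 64.4 155.1
175 orange 35 mid s,z 64.4 167.1 L@o (np.float64(-31.3), np.float64(32.8)) S,Z@304 64.6 168.6
178 orange 96 mid s,z 64.2 177.7 L@o (np.float64(-31.3), np.float64(32.9)) S,Z@304 64.4 178.7
181 orange 82 mid s,z 62.5 178.4 L@o (np.float64(nan), np.float64(nan)) S,Z@304 62.6 179.0
184 orange 82 mid s,z 60.8 179.3 L@o (np.float64(-31.0), np.float64(33.1)) S,Z@304 60.8 179.3
187 orange 18 mid s,z 52.7 147.3 L@o (np.float64(-31.0), np.float64(33.3)) S,Z@304 53.0 148.7
190 orange 18 mid s,z 50.9 148.9 L@o (np.float64(-31.1), np.float64(33.3)) S,Z@304 50.6 147.4
193 orange 17 mid s,z 48.7 148.6 L@o (np.float64(-31.2), np.float64(32.8)) S,Z@304 48.9 149.6
196 orange 17 mid s,z 46.6 148.7 L@o (np.float64(-31.3), np.float64(32.9)) S,Z@304 46.8 149.3
199 orange 16 mid s,z 44.6 149.1 
[... 659 characters left out ...]
p.float64(-31.2), np.float64(29.3)) S,Z@304 29.2 148.9
223 orange 17 mid s,z 41.2 197.9 L@o (np.float64(nan), np.float64(nan)) S,Z@304 41.3 198.1
226 orange 0 mid s,z 39.8 199.3 L@o  S,Z@304 39.9 199.9
229 orange 0 mid s,z 38.6 201.5 L@o  S,Z@304 38.4 200.7
220 2 26.4 138.5 -47.3 -46.7
226 76 39.4 198.1 -47.7 22.1
232 75 36.6 200.8 -47.2 22.0
238 8 29.2 189.6 -47.5 22.0
244 9 22.1 180.3 -47.6 22.0
250 9 18.6 182.1 -47.1 22.1
256 9 12.7 177.4 -47.2 22.1
262 11 3.9 166.0 -47.6 49.3
268 8 1.4 170.8 -20.2 22.3
274 0    
90 246 392 50.1 -47.6 140.5
110 247 391 50.0 -47.7 140.1
130 249 390 49.5 -47.8 140.5
250 256 384 49.3 -47.8 140.2
tip s,l 23.87484308077424 -4.293412831183036 282.10750596172164
```

```bash
python3 - <<'E'
from h import *
W=np.load('w1.npy'); M=T(); Q=(W-M[:3,3])@M[:3,:3]
m=(Q[...,2]<27)&(Q[...,2]>-20)&(abs(Q[...,0])<40)&(abs(Q[...,1])<60)
for z in range(-20,27,4):
    k=m&(abs(Q[...,2]-z)<2); q=Q[k]
    if len(q): print(z,len(q),'x',q[:,0].min().round(1),q[:,0].max().round(1),'y',q[:,1].min().round(1),q[:,1].max().round(1))
for v in range(290,340,6): print(v,Q[v,290:360:10].round(0).tolist())
E
```

```text
-20 1003 x -10.0 16.1 y -33.0 29.5
-16 965 x -10.8 16.1 y -30.0 26.8
-12 695 x -9.4 14.5 y -18.0 15.4
-8 552 x -10.0 13.4 y -15.2 11.8
-4 458 x 7.7 13.4 y -15.1 11.9
0 515 x 7.6 13.4 y -15.3 11.9
4 469 x 7.5 13.4 y -15.2 11.9
8 443 x 7.5 13.3 y -15.2 11.8
12 405 x 7.4 13.3 y -15.3 11.9
16 386 x 7.5 13.4 y -15.3 11.8
20 264 x 7.8 13.2 y -14.8 10.9
24 68 x 11.8 12.9 y -8.2 4.6
290 [[-49.0, -27.0, 156.0], [-49.0, -20.0, 157.0], [-49.0, -12.0, 157.0], [-48.0, -5.0, 156.0], [-49.0, 3.0, 157.0], [-49.0, 10.0, 156.0], [-48.0, 18.0, 155.0]]
296 [[-54.0, -28.0, 156.0], [-54.0, -20.0, 157.0], [-54.0, -12.0, 156.0], [-54.0, -5.0, 157.0], [-54.0, 3.0, 158.0], [-53.0, 10.0, 156.0], [-53.0, 18.0, 156.0]]
302 [[-59.0, -28.0, 157.0], [-59.0, -20.0, 157.0], [13.0, -7.0, 18.0], [12.0, -3.0, 20.0], [13.0, 1.0, 19.0], [13.0, 4.0, 18.0], [-59.0, 18.0, 157.0]]
308 [[-64.0, -28.0, 157.0], [-64.0, -20.0, 157.0], [12.0, -7.0, 15.0], [13.0, -3.0, 14.0], [12.0, 1.0, 15.0], [12.0, 4.0, 16.0], [-64.0, 18.0, 157.0]]
314 [[9.0, -14.0, 17.0], [8.0, -11.0, 18.0], [12.0, -7.0, 10.0], [12.0, -3.0, 10.0], [13.0, 1.0, 10.0], [12.0, 4.0, 11.0], [9.0, 8.0, 17.0]]
320 [[8.0, -14.0, 13.0], [8.0, -10.0, 14.0], [13.0, -6.0, 6.0], [13.0, -3.0, 5.0], [13.0, 1.0, 5.0], [12.0, 4.0, 6.0], [8.0, 8.0, 13.0]]
326 [[9.0, -14.0, 8.0], [9.0, -10.0, 8.0], [12.0, -6.0, 3.0], [12.0, -3.0, 2.0], [12.0, 1.0, 2.0], [13.0, 4.0, 1.0], [8.0, 8.0, 9.0]]
332 [[9.0, -13.0, 4.0], [8.0, -10.0, 5.0], [12.0, -6.0, -1.0], [13.0, -3.0, -2.0], [13.0, 0.0, -2.0], [12.0, 4.0, -2.0], [9.0, 7.0, 5.0]]
338 [[8.0, -13.0, 1.0], [8.0, -10.0, 1.0], [12.0, -6.0, -5.0], [13.0, -3.0, -6.0], [12.0, 0.0, -5.0], [13.0, 4.0, -5.0], [9.0, 7.0, 1.0]]
```

Call:
play_rows --pt "1 0.9 -0.2 2 0" --pt "1 1.8 -0.4 4 0" --pt "1 1.8 -0.4 6 0" --pt "1 1.8 -0.4 6.5 0" --pt "1 1.8 -0.4 6.5 0"

```text
clock: 3.35
eef_pos: [591.6, 26.7, 241.6]
tool_rot: [3.142, 0.001, 1.419]
force: [0.0, 0.4, -0.2]
width: -0.1
gripper_force: 0.0
```

```bash
cat > st.py <<'E'
from h import *
th=np.radians(81.5); u=np.array([np.cos(th),np.sin(th)]); n=np.array([-u[1],u[0]]); c0=np.array([587.4-.149*15,-15.])
S=ctrl.read_state(); p=np.array(S['eef_pos']); F=np.array(S['force'])
print('t',round(S['clock'],2),'s,l',((p[:2]-c0)@u).round(2),((p[:2]-c0)@n).round(2),'tipz',(p[2]-25).round(2),'Fu,Fn,Fz',(F[:2]@u).round(2),(F[:2]@n).round(2),F[2].round(2),'tor',np.round(S['torque'],2))
E
python3 - <<'E'
import st
from h import *
W0=cam('wrist');save('w2',W0[0])
E
```

```text
t 3.35 s,l 42.16 -0.17 tipz 216.65 Fu,Fn,Fz 0.39 0.05 -0.2 tor [ 0.02 -0.01  0.  ]
```

View pics/w2.png

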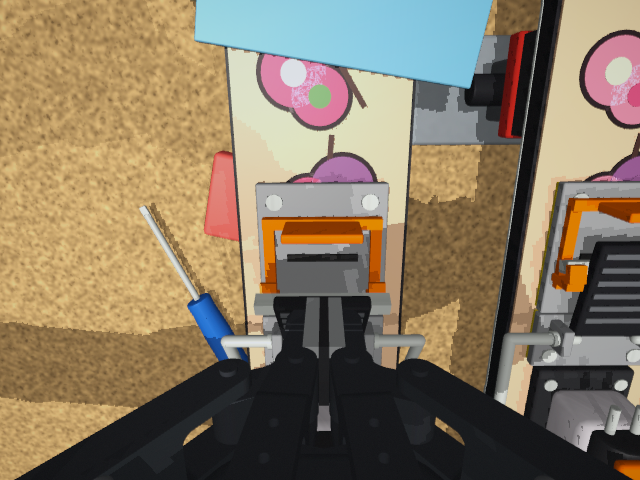

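The fingertips are centred over the pedal (seam u≈324, pedal centre u≈321), with the tab clear ahead at v≈232. Now to descend by feel.

Call:
play_rows --pt "1 0 0 0.5 0" --pt "1 0 0 0.9 0" --pt "1 0 0 1.2 0" --pt "1 0 0 1.4 0" --pt "1 0 0 1.6 0" --pt "1 0 0 1.8 0" --pt "1 0 0 2.0 0" --pt "1 0 0 2.0 0"

```text
clock: 4.2
eef_pos: [592.2, 31.1, 222.8]
tool_rot: [3.14, -0.004, 1.422]
force: [-2.0, 4.1, 8.8]
width: 0.0
gripper_force: 4.4
```

```bash
python3 st.py
```

```text
t 4.2 s,l 46.64 -0.1 tipz 197.76 Fu,Fn,Fz 3.77 2.63 8.76 tor [ 0.94  0.52 -0.03]
```

Call:
play_rows --pt "1 -0.1 0 0 0" --pt "1 -0.2 0 0.1 0" --pt "1 -0.2 0 0.2 0" --pt "1 -0.2 0 0.4 0" --pt "1 -0.2 0 0.6 0" --pt "1 -0.2 0 0.6 0"

```text
clock: 4.8
eef_pos: [593.1, 31.7, 217.8]
tool_rot: [3.137, -0.008, 1.424]
force: [-1.3, 8.1, 11.5]
width: 0.1
gripper_force: 5.7
```

```bash
python3 st.py;python3 st.py
```

```text
t 4.8 s,l 47.39 -0.94 tipz 192.75 Fu,Fn,Fz 7.82 2.45 11.47 tor [1.8  0.28 0.02]
t 4.8 s,l 47.39 -0.94 tipz 192.75 Fu,Fn,Fz 7.82 2.45 11.47 tor [1.8  0.28 0.02]
```

Call:
play_rows --pt "1 0 0 -0.2 0" --pt "1 -0.1 0 -0.5 0" --pt "1 -0.3 0 -0.8 0" --pt "1 -0.4 0 -1.1 0" --pt "1 -0.6 0 -1.4 0" --pt "1 -0.8 0 -1.8 0" --pt "1 -0.9 0 -2.0 0" --pt "1 -0.9 0 -2.0 0"

```text
clock: 5.6
eef_pos: [590.0, 16.6, 235.4]
tool_rot: [3.141, 0.0, 1.42]
force: [0.6, -0.1, -0.6]
width: -0.3
gripper_force: 0.0
```

```bash
python3 st.py
```

```text
t 5.6 s,l 31.96 -0.14 tipz 210.42 Fu,Fn,Fz -0.01 -0.61 -0.61 tor [-0.    0.08 -0.01]
```

Call:
play_rows --pt "1 0 0 0.5 0" --pt "1 0 0 0.8 0" --pt "1 0.1 0 1.0 0" --pt "1 0.25 0 1.2 0" --pt "1 0.35 0 1.4 0" --pt "1 0.5 0 1.6 0" --pt "1 0.6 0 1.8 0" --pt "1 0.6 0 1.8 0"

```text
clock: 6.4
eef_pos: [590.9, 24.3, 217.7]
tool_rot: [3.141, -0.001, 1.421]
force: [-1.2, 1.3, 5.8]
width: -0.3
gripper_force: 3.4
```

```bash
python3 st.py
```

```text
t 6.4 s,l 39.73 0.16 tipz 192.75 Fu,Fn,Fz 1.13 1.36 5.8 tor [0.36 0.4  0.04]
```

Call:
play_rows --pt "1 0.1 0 0.2 0" --pt "1 0.2 0 0.4 0" --pt "1 0.3 0 0.6 0" --pt "1 0.35 0 0.8 0" --pt "1 0.4 0 1.0 0" --pt "1 0.5 0 1.2 0" --pt "1 0.5 0 1.2 0"

```text
clock: 7.1
eef_pos: [591.8, 30.4, 206.1]
tool_rot: [3.141, -0.003, 1.422]
force: [-2.5, 1.7, 8.3]
width: 0.0
gripper_force: 4.2
```

```bash
python3 st.py
```

```text
t 7.1 s,l 45.86 0.13 tipz 181.12 Fu,Fn,Fz 1.35 2.68 8.33 tor [0.73 0.45 0.02]
```

Call:
play_rows --pt "1 -0.1 0 0.15 0" --pt "1 -0.2 0 0.3 0" --pt "1 -0.3 0 0.45 0" --pt "1 -0.3 0 0.6 0" --pt "1 -0.3 0 0.6 0"

```text
clock: 7.6
eef_pos: [592.4, 29.9, 200.9]
tool_rot: [3.139, -0.006, 1.423]
force: [-0.6, 7.3, 10.2]
width: 0.1
gripper_force: 5.0
```

```bash
python3 st.py
```

```text
t 7.6 s,l 45.47 -0.49 tipz 175.85 Fu,Fn,Fz 7.16 1.63 10.2 tor [1.66 0.31 0.  ]
```

Call:
play_rows --pt "1 0 0 0.1 0" --pt "1 0 0 0.2 0" --pt "1 0 0 0.3 0" --pt "1 0 0 0.3 0"

```text
clock: 8.0
eef_pos: [592.5, 29.2, 197.9]
tool_rot: [3.138, -0.005, 1.423]
force: [-0.4, 4.2, 9.2]
width: 0.3
gripper_force: 4.3
```

```bash
python3 st.py
```

```text
t 8.0 s,l 44.81 -0.76 tipz 172.9 Fu,Fn,Fz 4.14 1.03 9.17 tor [1.03 0.1  0.  ]
```

Call:
play_rows --pt "1 0 0 0.1 0" --pt "1 0 0 0.2 0" --pt "1 0 0 0.3 0" --pt "1 0 0 0.3 0"

```text
clock: 8.4
eef_pos: [592.7, 28.8, 194.9]
tool_rot: [3.138, -0.005, 1.423]
force: [-0.9, 5.6, 9.4]
width: -0.2
gripper_force: 4.6
```

```bash
python3 st.py
```

```text
t 8.4 s,l 44.44 -0.99 tipz 169.93 Fu,Fn,Fz 5.36 1.73 9.41 tor [1.27 0.11 0.  ]
```

Call:
play_rows --pt "1 0 0 0.1 0" --pt "1 0 0 0.2 0" --pt "1 0 0 0.2 0"

```text
clock: 8.7
eef_pos: [592.8, 29.2, 193.0]
tool_rot: [3.138, -0.006, 1.423]
force: [0.2, 5.8, 9.7]
width: 0.1
gripper_force: 4.7
```

```bash
python3 st.py
```

```text
t 8.7 s,l 44.79 -0.99 tipz 168.01 Fu,Fn,Fz 5.76 0.63 9.73 tor [1.39 0.16 0.01]
```

Call:
play_rows --pt "1 0 0 0.1 0" --pt "1 0 0 0.2 0" --pt "1 0 0 0.2 0"

```text
clock: 9.0
eef_pos: [592.8, 29.4, 191.0]
tool_rot: [3.138, -0.006, 1.423]
force: [-1.3, 6.2, 10.8]
width: 0.2
gripper_force: 4.9
```

```bash
python3 st.py
```

```text
t 9.0 s,l 45.08 -1.0 tipz 166.05 Fu,Fn,Fz 5.9 2.18 10.79 tor [1.5 0.1 0. ]
```

Call:
play_rows --pt "1 0 0 0.1 0" --pt "1 0 0 0.2 0" --pt "1 0 0 0.2 0"

```text
clock: 9.3
eef_pos: [592.8, 29.7, 189.3]
tool_rot: [3.138, -0.006, 1.423]
force: [-1.6, 6.6, 11.3]
width: 0.1
gripper_force: 5.4
```

```bash
python3 st.py
```

```text
t 9.3 s,l 45.35 -0.97 tipz 164.27 Fu,Fn,Fz 6.24 2.58 11.26 tor [ 1.55  0.17 -0.01]
```

Call:
play_rows --pt "1 0 0 0.05 0" --pt "1 0 0 0.1 0" --pt "1 0 0 0.1 0"

```text
clock: 9.6
eef_pos: [592.9, 29.7, 189.0]
tool_rot: [3.137, -0.006, 1.423]
force: [-2.6, 6.2, 16.1]
width: -0.2
gripper_force: 7.9
```

```bash
python3 st.py
```

```text
t 9.6 s,l 45.39 -0.99 tipz 164.0 Fu,Fn,Fz 5.79 3.46 16.12 tor [1.53 0.62 0.  ]
```

The stop is felt at tip z≈164.2 mm, and Fz is 16 N. Next I slide forward.

Call:
play_rows --pt "1 0.2 0 0 0" --pt "1 0.4 0 0 0" --pt "1 0.6 0 0 0" --pt "1 0.8 0 0 0" --pt "1 0.8 0 0 0"

```text
clock: 10.1
eef_pos: [593.0, 30.2, 188.9]
tool_rot: [3.139, 0.004, 1.419]
force: [-4.3, -5.3, 20.1]
width: 0.1
gripper_force: 10.1
```

```bash
python3 st.py
```

```text
t 10.1 s,l 45.91 -1.04 tipz 163.9 Fu,Fn,Fz -5.92 3.49 20.13 tor [-1.18  1.05  0.02]
```

Call:
play_rows --pt "1 0.1 0 -0.05 0" --pt "1 0.2 0 -0.1 0" --pt "1 0.3 0 -0.1 0" --pt "1 0.4 0 -0.1 0" --pt "1 0.4 0 -0.1 0"

```text
clock: 10.6
eef_pos: [593.0, 30.5, 189.0]
tool_rot: [3.14, 0.009, 1.417]
force: [-4.4, -11.7, 16.5]
width: 0.2
gripper_force: 8.5
```

```bash
python3 st.py
```

```text
t 10.6 s,l 46.17 -1.03 tipz 164.03 Fu,Fn,Fz -12.18 2.58 16.55 tor [-2.53  0.89  0.  ]
```

Call:
play_rows --pt "1 0.1 0 -0.03 0" --pt "1 0.2 0 -0.05 0" --pt "1 0.3 0 -0.05 0" --pt "1 0.3 0 -0.05 0"

```text
clock: 11.0
eef_pos: [594.1, 35.4, 189.2]
tool_rot: [3.139, 0.006, 1.418]
force: [-0.8, -8.1, 11.7]
width: -0.0
gripper_force: 6.4
```

```bash
python3 st.py
```

```text
t 11.0 s,l 51.17 -1.34 tipz 164.18 Fu,Fn,Fz -8.1 -0.36 11.69 tor [-1.76  0.36  0.04]
```

Call:
play_rows --pt "1 0 0 0.03 0" --pt "1 0 0 0.06 0" --pt "1 0.1 0 0.06 0" --pt "1 0.2 0 0.06 0" --pt "1 0.3 0 0.06 0" --pt "1 0.3 0 0.06 0"

```text
clock: 11.6
eef_pos: [594.5, 37.0, 189.0]
tool_rot: [3.139, 0.008, 1.417]
force: [-2.3, -9.9, 15.4]
width: -0.3
gripper_force: 8.2
```

```bash
python3 st.py
```

```text
t 11.6 s,l 52.84 -1.52 tipz 164.03 Fu,Fn,Fz -10.12 0.82 15.36 tor [-2.34  0.66  0.01]
```

Call:
play_rows --pt "1 0.1 0 0 0" --pt "1 0.2 0 -0.01 0" --pt "1 0.3 0 -0.02 0" --pt "1 0.4 0 -0.02 0" --pt "1 0.4 0 -0.02 0"

```text
clock: 12.1
eef_pos: [595.3, 41.4, 189.1]
tool_rot: [3.139, 0.007, 1.417]
force: [-1.4, -9.7, 13.6]
width: -0.1
gripper_force: 7.5
```

```bash
python3 st.py
```

```text
t 12.1 s,l 57.3 -1.7 tipz 164.07 Fu,Fn,Fz -9.77 -0.01 13.59 tor [-2.25  0.49  0.05]
```

Call:
play_rows --pt "1 0.1 0 0 0" --pt "1 0.2 0 0 0" --pt "1 0.3 0 0 0" --pt "1 0.3 0 0 0"

```text
clock: 12.5
eef_pos: [595.6, 43.3, 189.0]
tool_rot: [3.139, 0.009, 1.417]
force: [-2.0, -12.2, 15.5]
width: -0.0
gripper_force: 9.2
```

```bash
python3 st.py
```

```text
t 12.5 s,l 59.16 -1.7 tipz 164.03 Fu,Fn,Fz -12.39 0.19 15.47 tor [-2.64  0.51  0.02]
```

Call:
play_rows --pt "1 0.1 0 0 0" --pt "1 0.2 0 -0.02 0" --pt "1 0.3 0 -0.02 0" --pt "1 0.3 0 -0.02 0"

```text
clock: 12.9
eef_pos: [595.6, 43.4, 189.0]
tool_rot: [3.14, 0.013, 1.415]
force: [-3.3, -15.7, 15.2]
width: -0.1
gripper_force: 10.5
```

```bash
python3 st.py; python3 - <<'E'
from h import *
a,d,E,f,cx,cy=cam('wrist');b=a[150:390,160:480];np.save('w3.npy',cloud(d,E,f,cx,cy));save('w3full',a);save('w3',cv2.resize(b,(800,600),interpolation=cv2.INTER_CUBIC))
E
```

```text
t 12.9 s,l 59.28 -1.73 tipz 164.01 Fu,Fn,Fz -16.05 0.97 15.15 tor [-3.61  0.68 -0.04]
```

View pics/w3.png

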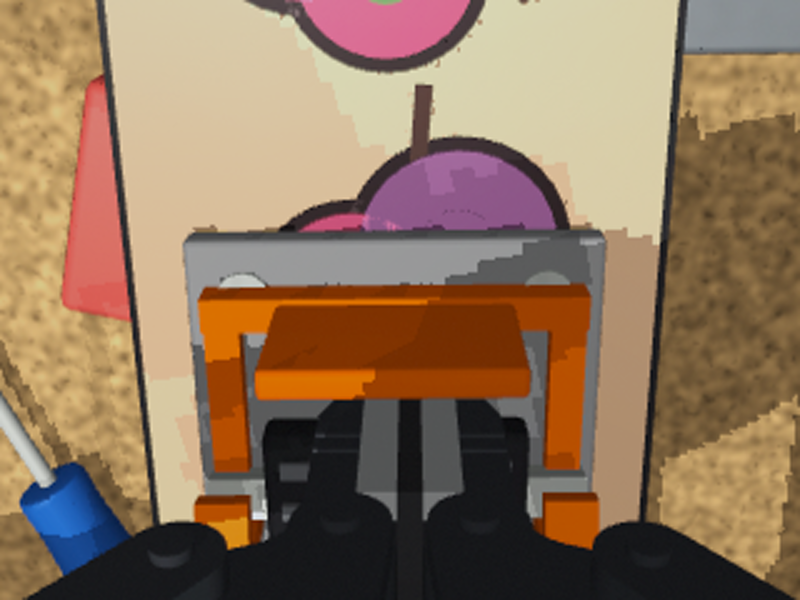

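Lock frame has clearly advanced toward the plate's front edge; check the displacement against the plate numerically.

```bash
python3 - <<'E'
from h import *
import st
for w,p in (('w1','w1'),('w3','w3full')):
    W=np.load(w+'.npy'); im=cv2.imread(f'pics/{p}.png')[:,:,::-1].astype(int)
    S=(W[...,:2]-st.c0)@st.u; L=(W[...,:2]-st.c0)@st.n; Z=W[...,2]
    o=(im[...,0]>90)&(im[...,0]>1.7*im[...,1])&(im[...,2]<60)
    for nm,k in (('tab',(abs(L)<18)&(Z>172)&(Z<190)),('rail',(abs(abs(L)-29)<4)&(Z<170)&(Z>145)&(S>30))):
        a=S[o&k&(S<110)]; print(w,nm,len(a),np.nanpercentile(a,[1,5,50,95,99]).round(1))
    g=(abs(L-1)<30)&(Z>144)&(Z<154)&(S<115)&(S>60); a=S[g]; print('plate front',np.nanpercentile(a,[95,99,99.7]).round(1))
E
```

```text
t 12.95 s,l 59.26 -1.7 tipz 164.0 Fu,Fn,Fz -15.38 0.08 15.27 tor [-3.58  0.66 -0.  ]
w1 tab 282 [59.8 60.  64.2 64.7 64.8]
w1 rail 305 [30.2 30.4 34.7 65.4 65.7]
plate front [82.8 83.4 83.5]
w3 tab 1885 [70.  70.5 73.9 75.  75.3]
w3 rail 2882 [34.3 37.5 55.6 75.4 75.9]
plate front [83.6 83.9 84. ]
```

Call:
play_rows --pt "1 0 0 -0.05 0" --pt "1 0 0 -0.1 0" --pt "1 0 0 -0.15 0" --pt "1 0 0 -0.2 0" --pt "1 0 0 -0.2 0"

```text
clock: 13.45
eef_pos: [595.6, 43.4, 189.3]
tool_rot: [3.141, 0.012, 1.415]
force: [0.6, -15.2, 3.8]
width: -0.4
gripper_force: 9.5
```

```bash
python3 st.py
```

```text
t 13.45 s,l 59.27 -1.68 tipz 164.31 Fu,Fn,Fz -14.98 -2.87 3.77 tor [-3.47 -0.12 -0.  ]
```

Call:
play_rows --pt "1 -0.1 0 -0.05 0" --pt "1 -0.2 0 -0.1 0" --pt "1 -0.3 0 -0.15 0" --pt "1 -0.4 0 -0.2 0" --pt "1 -0.4 0 -0.2 0"

```text
clock: 13.95
eef_pos: [595.4, 43.2, 191.5]
tool_rot: [3.14, 0.007, 1.417]
force: [0.9, -9.2, 3.1]
width: -0.1
gripper_force: 5.4
```

```bash
python3 st.py
```

```text
t 13.95 s,l 59.05 -1.53 tipz 166.54 Fu,Fn,Fz -8.92 -2.2 3.12 tor [-2.06 -0.23  0.07]
```

Call:
play_rows --pt "1 0 0 -0.05 0" --pt "1 0 0 -0.1 0" --pt "1 0 0 -0.15 0" --pt "1 0 0 -0.2 0" --pt "1 0 0 -0.2 0"

```text
clock: 14.45
eef_pos: [594.9, 43.3, 192.2]
tool_rot: [-3.141, 0.007, 1.417]
force: [2.6, -7.6, -4.3]
width: 0.1
gripper_force: 4.1
```

```bash
python3 st.py
```

```text
t 14.45 s,l 59.07 -1.0 tipz 167.23 Fu,Fn,Fz -7.18 -3.65 -4.33 tor [-1.87 -0.62 -0.01]
```

Call:
play_rows --pt "1 -0.1 0 -0.05 0" --pt "1 -0.2 0 -0.1 0" --pt "1 -0.3 0 -0.15 0" --pt "1 -0.4 0 -0.2 0" --pt "1 -0.5 0 -0.2 0" --pt "1 -0.5 0 -0.2 0"

```text
clock: 15.05
eef_pos: [593.5, 43.3, 195.3]
tool_rot: [-3.14, 0.001, 1.42]
force: [0.1, -4.2, -3.4]
width: -0.2
gripper_force: 2.4
```

```bash
python3 st.py
```

```text
t 15.05 s,l 58.88 0.41 tipz 170.3 Fu,Fn,Fz -4.13 -0.76 -3.41 tor [-1.12  0.13 -0.03]
```

Call:
play_rows --pt "1 -0.2 0 -0.1 0" --pt "1 -0.4 0 -0.2 0" --pt "1 -0.5 0 -0.4 0" --pt "1 -0.5 0 -0.8 0" --pt "1 -0.5 0 -1.5 0" --pt "1 -0.5 0 -3 0" --pt "1 -0.5 0 -5 0" --pt "1 -0.5 0 -8 0" --pt "1 -0.5 0 -8 0"

```text
clock: 15.95
eef_pos: [595.8, 39.9, 280.3]
tool_rot: [3.133, -0.003, 1.421]
force: [0.3, 0.5, 0.6]
width: -0.2
gripper_force: 0.0
```

```bash
python3 st.py; python3 - <<'E'
from h import *
a=cam('wrist')[0];save('w4',a)
E
```

```text
t 15.95 s,l 55.85 -2.42 tipz 255.32 Fu,Fn,Fz 0.54 -0.26 0.6 tor [ 0.03 -0.01 -0.02]
```

View pics/w4.png

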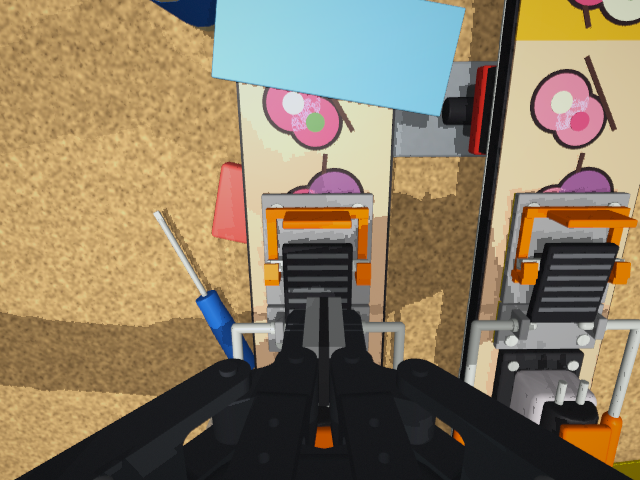

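The pedal (318,275) hangs level under the hooks at (272,273) and (364,273), and the lock is forward, just like the far brake. The robot is clear, so I'm handing in.

```bash
python3 -c "
from cell import ctrl
print(ctrl.finish_job())"
```

```text
the job is handed in; nothing more can be done
None
```

The near ski's brake is stowed: the pedal hangs on the lock's hooks with the lock fully forward, and the arm is clear of it. I handed the job in at about 16 s; no verdict was returned, and the highest force I read was about 22 N.

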